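# Hold the scrub brush over its drip tray

### The job

Slide the round yellow drip tray along the worktop until it stands wholly on the round blue mark, and leave the brush in its holder until then. Then draw the blue scrub brush out of its sloped black holder, turn it level with its bristles facing down, and hold it raised with the bristles over the middle of the tray and about 10 cm clear of it. Finish while still holding the brush there, and leave the bottle, tub and carton undisturbed.

Things in the scene. Friction and masses are not known exactly. Their poses are not given: they have to be found in the camera images.
- tray_center (a point): Centre of the loose, round, yellow, open drip tray: 140 mm in diameter, 26 mm high, wall and floor 4 mm thick, inner diameter 132 mm, about 0.3 kg. The point lies on its axis 13 mm above its underside; z is its axis. It stands to the robot's left or right and slides easily on the metal worktop.
- mat_center (a point): Centre of the round blue mark, 190 mm in diameter, level with the worktop surface (a flat marking that nothing catches on). It lies between the tray and the holder.
- holder: Fixed black brush holder, a sloping open pocket on a grey foot (130 x 85 mm, 8 mm thick), about 100 mm high. Origin at worktop level, under the middle of the seated brush's head; x and y level, z up. The handle sticks out up and towards the holder's -x, 50 degrees above level. The holder stands to the robot's left or right, whichever side the tray does not.
- holder_mouth (a point): Middle of the pocket's open mouth, axes as the holder's. Pocket 60 mm deep, 56 mm wide (y), 52 mm from floor to roof, walls 4 mm. The brush is drawn out along the holder's direction (-0.643, 0, 0.766) and is free after about 65 mm of travel; loose fit, no latch.
- brush_grip (a point): Middle of the blue brush handle, the place to grip. Brush axes: +x from handle to head, -z the way the bristles face, y across. Handle straight, 22 mm wide (y), 18 mm thick (z), 65 mm from here to its free end (-x) and 65 mm to the head (+x). In the holder it slopes up to the holder's -x at about 48 degrees (loose fit), this point about 142 mm above the worktop, its sides facing the holder's +y and -y.
- brush_head (a point): Centre of the brush's blue head block, 80 x 44 x 16 mm, 100 mm from brush_grip along the brush's +x; axes as brush_grip. Below it (-z) rigid white bristles 72 x 38 x 22 mm. Brush 205 mm long, about 0.13 kg, balance point about 55 mm from brush_grip towards the head. In the holder the bristles face obliquely down towards the holder's -x.
- brush_bristles (a point): Middle of the bristles' lower end on the same brush: 100 mm from brush_grip towards the head (+x) and 31 mm to -z. Same axes as brush_grip.
- cleaner_center (a point): Bystander: closed amber bottle 64 mm in diameter, 170 mm high; point at its centre. Leave alone.
- tub_center (a point): Bystander: white tub with a green lid, 72 mm in diameter, 80 mm high; point at its centre. Leave alone.
- carton_center (a point): Bystander: off-white carton 60 x 90 mm, 70 mm high; point at its centre. Leave alone.
Mind the look-alikes: they are no part of the job. Of the things like the part that bears brush_grip, leave any that is turquoise; of the rest the larger one is meant.

How it is judged (in metres and radians):
On the way, in this order (a step that is already met when the one before it is completed fails the run):
1. the tray stands still on the blue mark while the brush is still in its holder (horizontal distance between tray_center and mat_center below 0.03 m and linear speed of tray below 0.02 m/s and angle between tray_center's own z axis and vertical below 0.08 rad and height (world z) of tray_center below 0.02 m and distance of brush_grip from where it was at the start of the episode below 0.03 m), for 0.2 s.
2. the brush is drawn clear of the holder (distance of brush_bristles from where it was at the start of the episode above 0.065 m and contact force between brush and holder below 0.1 N and contact force between the fingers and brush above 1 N), for 0.1 s.
At the end, for the whole second after the job is handed in: Tray flat, its centre within 30 mm of the mark's; brush held by the fingers, still, touching neither holder nor tray, level with bristles down within 17 degrees, the bristles' lower end 75 to 250 mm above the worktop and its middle within 40 mm (seen from above) of the tray's centre (horizontal distance between tray_center and mat_center below 0.03 m and angle between tray_center's own z axis and vertical below 0.08 rad and height (world z) of tray_center below 0.02 m and angle between brush_bristles's own z axis and vertical below 0.3 rad and height (world z) of brush_bristles between 0.075 and 0.25 m and horizontal distance between brush_bristles and tray_center below 0.04 m and contact force between the fingers and brush above 1 N and contact force between brush and holder below 0.1 N and contact force between brush and tray below 0.1 N and linear speed of brush below 0.03 m/s); the arm keeps its last pose, push and grip.
It fails at once if the tray is lifted or tipped instead of slid (height (world z) of tray_center above 0.04 m or angle between tray_center's own z axis and vertical above 0.35 rad).
It fails at once if a bystander is disturbed (distance of any of cleaner_center, tub_center, carton_center from where it was at the start of the episode above 0.03 m).
It also fails if it takes over 64 s, if anything falls off the work surface, if the arm or the gripper's body presses on something with over 40 N, if the wrist force passes 120 N, or if a joint passes its speed limit or range.

### The arm

A 7-joint arm with a two-finger parallel gripper is mounted at the origin on the work surface. World frame = base frame: x ahead of the robot, y to its left, z up, the work surface at z = 0. Lengths are in mm, angles in rad, forces in N, time in s.
With the tool pointing down it reaches from about 400 to 925 mm from the base axis. Payload 5.6 kg.
Tool frame: the origin (TCP) lies midway between the tips of the shut fingers; the grasp point (between the pads) lies 19 mm behind it (env.hold_point_z is the distance from the TCP to the grasp point, in mm); x points along the fingers, y is the direction in which the jaws open and shut, and the axes are right-handed (so a half turn about x gives the same grasp; the last joint's range is limited). The gripper opens to 85 mm and grips with 20 to 120 N. Pads are 22 mm wide; open, the fingers measure 114 mm over their backs; the gripper's body (76 mm by 85 mm) begins 54 mm behind the grasp point. The pads swing forward as they close: fully open they stand 13 mm farther back than shut.
Start: joints at [-1.232, 0.468, -0.012, 1.603, 0.006, 1.071, -0.056], TCP at [242.224, 603.188, 231.29] pointing down, gripper open.
Joint ranges: [-2.53, 2.53], [-0.31, 2.02], [-1.57, 1.55], [0.28, 2.44], [-1.29, 4.43], [0.15, 1.84], [-2.92, 2.92]. Speed limits (rad/s): [2.57, 2.57, 3.14, 3.14, 3.14, 3.14, 3.14].

### API

Orientations are given as [roll, pitch, yaw] about the fixed x, y, z axes, in that order (R = Rz(yaw) Ry(pitch) Rx(roll)).
In Python, from bench import env gives the robot as it stands.
- The arm moves only by the tool step_arm, never from a script. Its argument "deltas" is a list of rows, each a list of 7 numbers: the shift along the tool's x, y, z in mm, then the turn, a rotation vector about the tool's x, y, z in degrees, then the opening, from -1 (shut) to 1 (fully open). A call has 1 to 12 rows; each row is the pose to reach, as a shift and turn from the pose measured when the call began, along the tool's axes at that moment; what a row does not reach only later rows make up. A row lasts 1/8 s, in which the tool goes at most 62.5 mm and 10.7 degrees, less where a joint would pass 70% of its speed; a pose out of reach is approached as far as the arm can. A call with a gripper value outside its range is refused whole. The fingers move at their own pace and stop on an object; "force" is the grip in N (left out, the last holds). Time passes only in rows, so rows that repeat a pose let the fingers close. It gives the time, the measured TCP pose, the force and the opening at its end, in the units of the state.
- env.get_state(): the state, without advancing time (a new reading comes with each control period).
- env.camera(name): name is "side" or "top"; returns a dict with "image" (480x640x3 uint8, blue, green, red), "fx", "fy", "cx", "cy" (pixels), "k1" (the pictures are not rectified: a ray, as slopes to the right and down, at radius r is drawn at 1 + k1 r^2 times it, then the intrinsics apply), "cam_to_world" (4x4, takes a point from camera to world coordinates). Camera axes: x right, y down, z forward; pixel columns grow to the right and rows downward; lengths in mm; the calibration is good to about 2 mm. A picture is of the moment at which its call begins. There is no depth.
- env.hand_in(): hands the job in, once; it reports no verdict.
Trained networks look in the newest picture that a camera, given by its name, has taken for a name from the list of things; names that differ only in an ending like _2 or _b are one class to them, and where a whole thing is asked for, a point or a joint stands for the part that bears it (a point fixed in the world has none). Each returns a list of dicts, best first, with "conf" (0 to 1); they miss things now and then, are a little off and sometimes report something else, mostly with a low value. They report only what shows in the picture. A call takes as long as a camera call. They do not tell look-alikes from the thing itself.
- env.look_for(camera, target): "rect" ([centre column, centre row, width, height] in pixels, round what is visible of it).
- env.trace(camera, target): "mask" (480x640 bool, what is visible of it) and "rect" ([centre column, centre row, width, height] in pixels, round what is visible of it).
The state is a dict: "t": time; "q": joint angles; "joint_velocities": joint speeds; "joint_efforts": joint torques, N m; "eef_pos": TCP position; "tool_rot": TCP orientation; "wrist_force": force on the tool from outside, world axes, zero at the start; "moment": the same for the moment, N m; "grip_width": finger opening in mm.
Only numpy, scipy, OpenCV 4.12 (cv2) and the standard library are available. Lean on these libraries where they do the work, as an engineer would, in place of code of your own. Each camera call takes 0.05 s, during which the arm holds its last target.

## Working session

There is one attempt and no reset: what is moved stays moved. The work goes in short steps, Python scripts to look and compute and a tool call to move; the robot and the scene stay as the last step left them, time stands still between calls to the robot, and variables do not carry over. Pictures are saved under pics/ and viewed, and the job is handed in when it is done.

Besides the shell and the picture viewer there is one more tool, called after ">>>" by a JSON object that holds its "method" and its "body", one argument or row to a line. step_arm: Moves the arm, as the interface text tells. Its arguments: {"type":"object","properties":{"deltas":{"type":"array","items":{"type":"array","items":{"type":"number"}}},"force":{"type":"number"}},"required":["deltas"]}

```bash
ls; mkdir -p pics; cat > h.py <<'E'
import numpy as np, cv2
from scipy.spatial.transform import Rotation as R
def ray(c,u,v):
    x=(u-c["cx"])/c["fx"]; y=(v-c["cy"])/c["fy"]
    a,b=x,y
    for _ in range(20):
        s=1+c["k1"]*(a*a+b*b); a,b=x/s,y/s
    T=np.array(c["cam_to_world"]); d=T[:3,:3]@np.array([a,b,1.]); return T[:3,3],d/np.linalg.norm(d)
def onz(c,u,v,z):
    o,d=ray(c,u,v); return o+d*(z-o[2])/d[2]
def proj(c,p):
    T=np.linalg.inv(np.array(c["cam_to_world"])); q=T[:3,:3]@np.array(p)+T[:3,3]
    a,b=q[0]/q[2],q[1]/q[2]; s=1+c["k1"]*(a*a+b*b)
    return np.array([c["fx"]*a*s+c["cx"],c["fy"]*b*s+c["cy"]])
def tri(r1,r2):
    A=np.zeros((3,3));b=np.zeros(3)
    for o,d in (r1,r2):
        P=np.eye(3)-np.outer(d,d);A+=P;b+=P@o
    p=np.linalg.solve(A,b); return p,[np.linalg.norm((np.eye(3)-np.outer(d,d))@(p-o)) for o,d in (r1,r2)]
E
python3 - <<'E'
from bench import env
from h import *
np.set_printoptions(precision=3,suppress=True)
print(env.get_state())
for n in ("side","top"):
    c=env.camera(n); cv2.imwrite(f"pics/{n}0.png",c["image"])
    print(n,{k:c[k] for k in c if k!="image"})
    for t in ("tray_center","mat_center","holder","holder_mouth","brush_grip","brush_head","brush_bristles","cleaner_center","tub_center","carton_center"):
        try: print(t,[(round(d["conf"],2),np.round(d["rect"],1).tolist()) for d in env.look_for(n,t)][:4])
        except Exception as e: print(t,e)
E
```

```text
pics
{'t': 0.0, 'q': array([-1.232,  0.468, -0.012,  1.604,  0.006,  1.071, -0.056]), 'joint_velocities': array([-0.002, -0.   ,  0.   , -0.   , -0.001, -0.002, -0.001]), 'joint_efforts': array([  0.   , -53.238,   0.021, -25.13 ,   0.011,   0.008,  -0.   ]), 'eef_pos': array([242.026, 602.633, 230.31 ]), 'tool_rot': array([-1.518,  1.569, -1.9  ]), 'wrist_force': array([-0.198,  1.102,  0.06 ]), 'moment': array([ 0.036, -0.014,  0.02 ]), 'grip_width': 85.45398641819358}
side {'fx': 456.3330645217488, 'fy': 456.3330645217488, 'cx': 317.8768741478823, 'cy': 238.39192852956137, 'k1': -0.0797690285047514, 'cam_to_world': array([[   0.986,   -0.103,    0.133,  433.697],
       [  -0.168,   -0.673,    0.72 , -647.626],
       [   0.016,   -0.732,   -0.681,  825.087],
       [   0.   ,    0.   ,    0.   ,    1.   ]])}
tray_center [(0.93, [343.8, 405.1, 78.0, 78.4])]
mat_center [(0.97, [313.9, 296.5, 81.5, 64.8])]
holder [(0.64, [307.4, 211.1, 46.9, 43.9])]
holder_mouth [(0.66, [308.1, 209.4, 48.3, 44.0])]
brush_grip [(0.9, [284.4, 184.9, 47.1, 46.1]), (0.76, [214.3, 231.4, 48.5, 62.5]), (0
[... 856 characters left out ...]
240.5, 256.9, 46.8, 66.7])]
holder_mouth [(0.61, [238.1, 255.9, 54.0, 62.4])]
brush_grip [(0.97, [155.4, 272.5, 67.3, 50.2]), (0.93, [226.7, 279.4, 43.3, 62.5]), (0.67, [248.9, 374.9, 97.1, 63.9])]
brush_head [(0.74, [156.7, 275.1, 65.5, 49.5]), (0.67, [247.2, 376.7, 95.0, 62.8]), (0.59, [224.8, 278.5, 37.7, 57.8])]
brush_bristles [(0.96, [154.2, 274.6, 66.8, 50.1]), (0.96, [245.6, 376.5, 98.1, 62.3]), (0.63, [223.3, 279.1, 40.6, 61.7])]
cleaner_center [(0.67, [238.6, 256.4, 47.4, 58.9]), (0.57, [452.8, 173.8, 40.2, 48.7])]
tub_center [(0.81, [375.9, 178.4, 35.3, 46.9]), (0.69, [366.2, 266.3, 94.2, 92.4])]
carton_center [(0.58, [312.5, 171.9, 55.0, 49.1]), (0.27, [237.2, 254.6, 48.4, 59.6])]
```

View pics/side0.png

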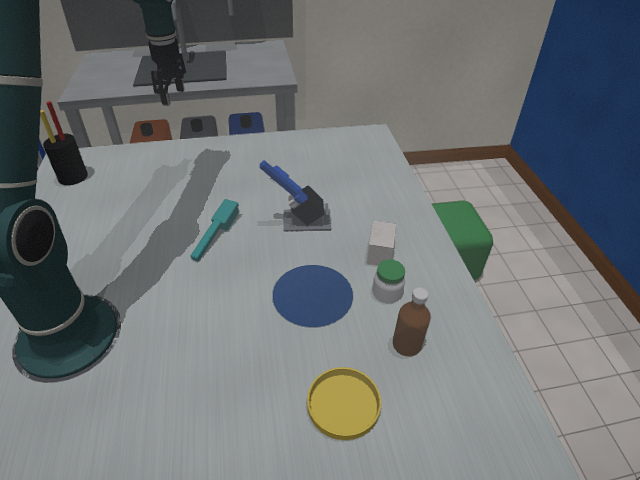

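View pics/top0.png

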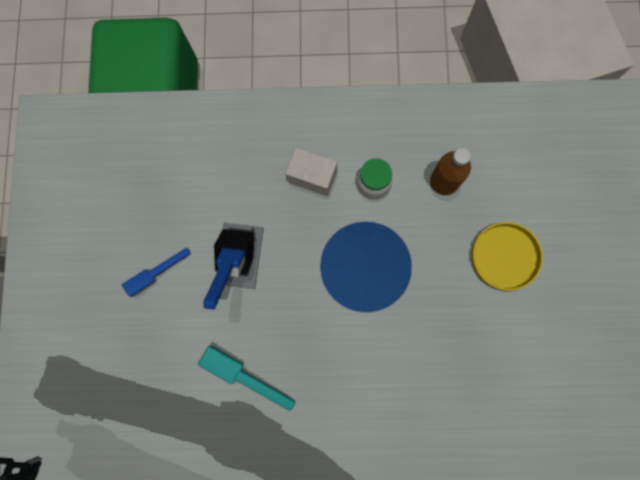

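The top view shows the tray at right (507,256), the mark at (366,266), the holder with the blue brush at (232,260), the small blue look-alike at (155,273) and the turquoise one at (247,378). Bystanders stand on the far side at row ~173.

```bash
python3 - <<'E'
from bench import env
from h import *
np.set_printoptions(precision=1,suppress=True)
C={}
for n in ("side","top"):
    c=env.camera(n); C[n]=c
    hsv=cv2.cvtColor(c["image"],cv2.COLOR_BGR2HSV)
    for t,z in (("tray_center",13),("mat_center",0)):
        best=max(env.trace(n,t),key=lambda d:d["conf"]); m=best["mask"].astype(np.uint8)
        ct=max(cv2.findContours(m,cv2.RETR_EXTERNAL,cv2.CHAIN_APPROX_NONE)[0],key=len)[:,0]
        for zz in ((26,13,0) if z else (0,)):
            p=np.array([onz(c,u,v,zz)[:2] for u,v in ct])
            (cx,cy),r=cv2.minEnclosingCircle(p.astype(np.float32)); print(n,t,best["conf"],zz,"centroid",p.min(0)/2+p.max(0)/2,"circ",np.array([cx,cy,r]))
    for t,z in (("cleaner_center",85),("tub_center",40),("carton_center",35)):
        for d in env.look_for(n,t): print(n,t,d["conf"],onz(c,d["rect"][0],d["rect"][1],z))
im=C["top"]["image"][200:340,100:300]; cv2.imwrite("pics/t1.png",cv2.resize(im,(800,560),interpolation=cv2.INTER_CUBIC))
im=C["side"]["image"][140:260,230:390]; cv2.imwrite("pics/s1.png",cv2.resize(im,(800,600),interpolation=cv2.INTER_CUBIC))
E
```

```text
side tray_center 0.82 26 centroid [ 563.2 -252. ] circ [ 560.7 -252.2   75.2]
side tray_center 0.82 13 centroid [ 565.4 -245.6] circ [ 562.8 -245.8   76.4]
side tray_center 0.82 0 centroid [ 567.5 -239.2] circ [ 564.8 -239.3   77.6]
side mat_center 0.84 0 centroid [548.9  37.3] circ [548.1  38.   95.1]
side cleaner_center 0.82 [ 725.6 -135.1   85. ]
side tub_center 0.7 [721.8   5.7  40. ]
side tub_center 0.6 [579.6 299.2  40. ]
side tub_center 0.22 [ 739.9 -100.7   40. ]
side carton_center 0.66 [745.  148.4  35. ]
top tray_center 0.82 26 centroid [ 561.6 -246.8] circ [ 561.3 -246.7   71.6]
top tray_center 0.82 13 centroid [ 563.3 -250.9] circ [ 563.  -250.8   72.5]
top tray_center 0.82 0 centroid [ 565. -255.] circ [ 564.7 -254.9   73.4]
top mat_center 0.82 0 centroid [548.8  35.2] circ [549.5  34.3  95.3]
top cleaner_center 0.95 [ 720.2 -130.1   85. ]
top cleaner_center 0.75 [520.7 305.9  85. ]
top tub_center 0.8 [721.9  12.3  40. ]
top carton_center 0.94 [750.1 140.7  35. ]
top carton_center 0.45 [539.2  36.   35. ]
```

View pics/t1.png

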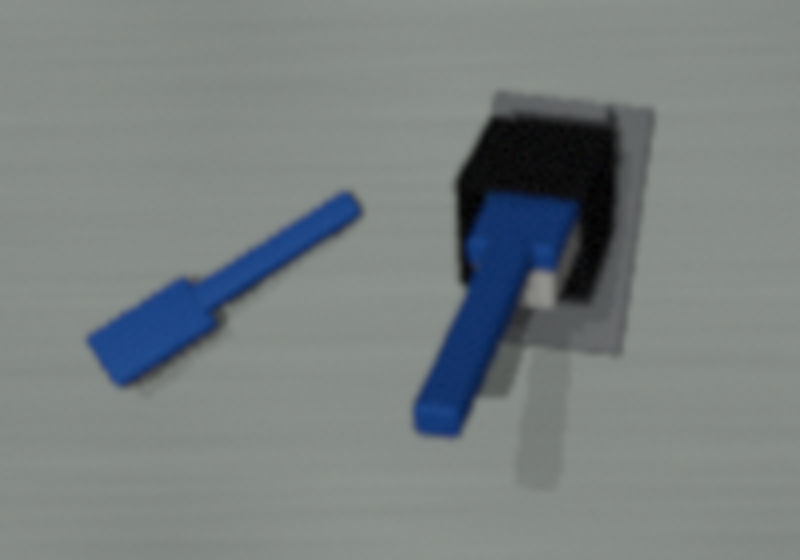

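View pics/s1.png

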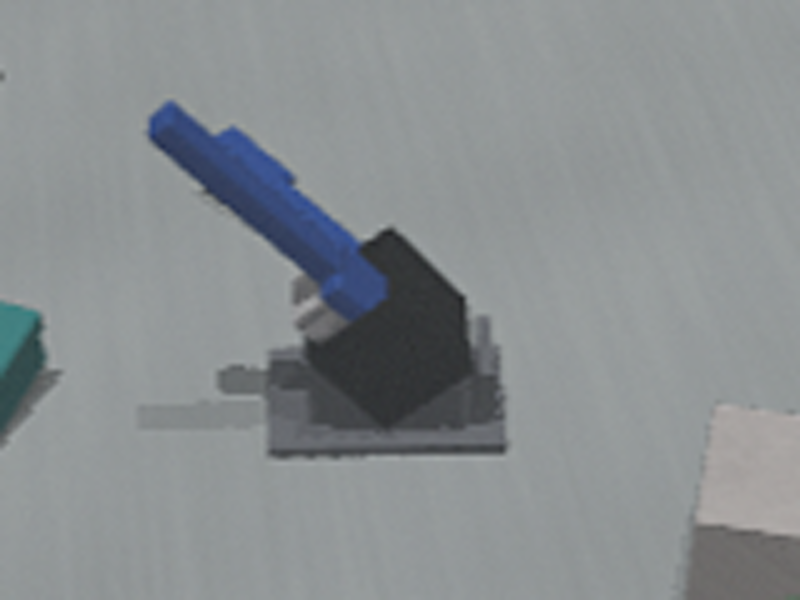

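```bash
cat > fit.py <<'E'
from bench import env
from h import *
from scipy.optimize import least_squares
np.set_printoptions(precision=2,suppress=True)
T=env.camera("top"); S=env.camera("side")
tz=lambda a,b:np.array([100+a/4-.4,200+b/4-.4]); sz=lambda a,b:np.array([230+a/5-.4,140+b/5-.4])
# foot
for a in ((495,92),(655,108),(622,355)): print("foot top z8",onz(T,*tz(*a),8))
for a in ((268,447),(508,444)): print("foot side z8",onz(S,*sz(*a),8))
obs=[(T,tz(418,403),(-65,11,9)),(T,tz(462,408),(-65,-11,9)),(T,tz(458,435),(-65,-11,-9)),(T,tz(415,430),(-65,11,-9)),
(T,tz(470,240),(60,22,8)),(T,tz(553,245),(60,-22,8)),
(S,sz(163,136),(-65,-11,-9)),(S,sz(186,110),(-65,-11,9)),(S,sz(172,100),(-65,11,9)),(S,sz(325,297),(60,-22,-8))]
def Rm(p):
    yaw,tilt,roll=p[3:6]
    return R.from_euler("ZYX",[yaw,tilt,roll]).as_matrix()  # tilt>0: +x points down
def f(p):
    return np.concatenate([proj(c,p[:3]+Rm(p)@np.array(b,float))-uv for c,uv,b in obs])
r=least_squares(f,[480,300,142,0,0.84,0],loss="soft_l1")
print(r.x, np.degrees(r.x[3:])); print(r.fun.reshape(-1,2))
np.save("brush.npy",r.x)
for c,n,x0,y0,w,h,s in ((T,"t2",100,200,200,140,4),(S,"s2",230,140,160,120,5)):
    im=cv2.resize(c["image"][y0:y0+h,x0:x0+w],None,fx=s,fy=s,interpolation=cv2.INTER_CUBIC)
    for (lo,hi) in (((-65,-11,-9),(60,11,9)),((60,-22,-8),(140,22,8))):
        P={}
        for i in range(8):
            b=np.array([(lo,hi)[i>>k&1][k] for k in range(3)],float); P[i]=(proj(c,r.x[:3]+Rm(r.x)@b)-[x0,y0])*s+s/2
        for i in range(8):
            for k in range(3):
                j=i^(1<<k)
                if j>i: cv2.line(im,tuple(int(v) for v in P[i]),tuple(int(v) for v in P[j]),(0,255,255),1)
    cv2.imwrite(f"pics/{n}.png",im)
E
python3 fit.py
```

```text
foot top z8 [645.12 330.42   8.  ]
foot top z8 [634.94 246.21   8.  ]
foot top z8 [506.37 262.56   8.  ]
foot side z8 [507.86 267.42   8.  ]
foot side z8 [635.89 250.35   8.  ]
[508.58 304.36 146.48  -0.13   0.86  -0.09] [-7.41 49.52 -5.35]
[[-2.08 -0.89]
 [-0.34 -1.61]
 [ 2.07  0.13]
 [ 0.22  0.84]
 [-1.03 -0.15]
 [ 1.04 -0.63]
 [-2.77  0.23]
 [-2.07  1.  ]
 [ 0.55 -1.46]
 [-0.74  0.45]]
```

```bash
sed -i 's/^r=least.*/w=lambda p: np.concatenate([f(p)*0.7,[(p[2]-142)*.7,(p[3]+.127)*60,(p[4]-.84)*60,p[5]*60]])\nr=least_squares(w,[480,300,142,-.12,0.84,0],loss="soft_l1")/; s/r.fun.reshape/f(r.x).reshape/' fit.py; python3 fit.py
python3 -c "
import cv2,numpy as np
a=cv2.imread('pics/t2.png');b=cv2.imread('pics/s2.png')
cv2.imwrite('pics/ts2.png',np.hstack([cv2.resize(a[60:460,380:680],(400,533)),cv2.resize(b[60:460,120:420],(400,533))]))"
```

```text
foot top z8 [645.12 330.42   8.  ]
foot top z8 [634.94 246.21   8.  ]
foot top z8 [506.37 262.56   8.  ]
foot side z8 [507.86 267.42   8.  ]
foot side z8 [635.89 250.35   8.  ]
[509.39 306.06 142.64  -0.12   0.85  -0.  ] [-7.16 48.52 -0.16]
[[-1.96 -1.05]
 [-0.16 -0.89]
 [ 1.39  0.61]
 [-0.52  0.46]
 [-1.31 -1.53]
 [ 0.86 -0.36]
 [-2.93  1.52]
 [-2.36  2.57]
 [ 0.81 -0.36]
 [-0.7   1.23]]
```

View pics/ts2.png

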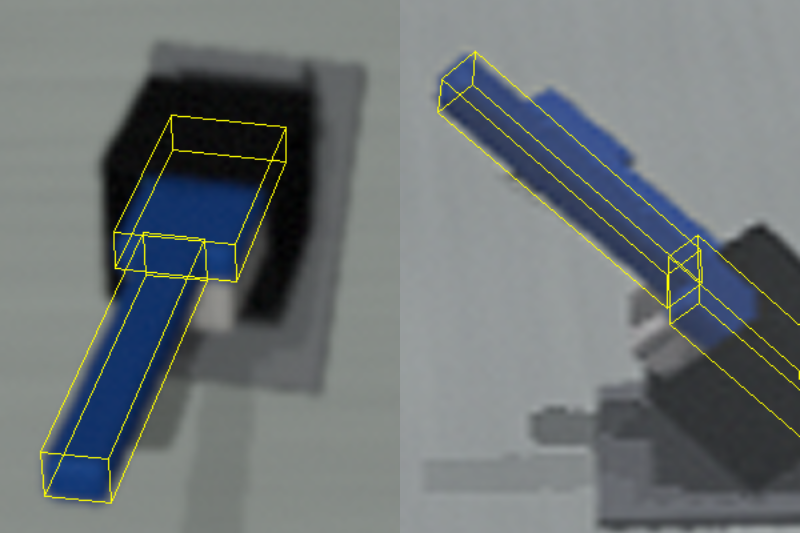

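```bash
cat > mv.py <<'E'
# usage: plan(targets) targets: list of (pos, Rmat) -> deltas from current pose
from bench import env
from h import *
import json
np.set_printoptions(precision=2,suppress=True)
def cur():
    s=env.get_state(); a=s["tool_rot"]
    with open("log.txt","a") as f: f.write(json.dumps([list(map(float,s["q"])),list(map(float,s["eef_pos"])),list(map(float,a))])+"\n")
    return s,np.array(s["eef_pos"]),R.from_euler("xyz",a)
def rel(p,rot):
    s,p0,r0=cur(); return np.round(r0.inv().apply(np.array(p,float)-p0),1),np.round((r0.inv()*rot).as_rotvec(degrees=True),1)
def frame(x,y):
    x=np.array(x,float);x/=np.linalg.norm(x);y=np.array(y,float);y-=x*(x@y);y/=np.linalg.norm(y)
    return R.from_matrix(np.stack([x,y,np.cross(x,y)],1))
E
python3 - <<'E'
from mv import *
s,p,r=cur(); print(r.as_matrix())
for sg in (1,-1):
    print(sg, rel((562,-248,270),frame((0,0,-1),(0,sg,0))))
E
```

```text
[[ 0.    0.37  0.93]
 [ 0.    0.93 -0.37]
 [-1.    0.    0.  ]]
1 (array([ -38.7, -670.7,  614. ]), array([-21.9,   0. ,  -0. ]))
-1 (array([ -38.7, -670.7,  614. ]), array([158.1,  -0. ,  -0. ]))
```

>>> {"method": "step_arm", "body": {
  "deltas": [
    [-39,-671,614,-22,0,0,1],
    [-39,-671,614,-22,0,0,1],
    [-39,-671,614,-22,0,0,1],
    [-39,-671,614,-22,0,0,1],
    [-39,-671,614,-22,0,0,1],
    [-39,-671,614,-22,0,0,1],
    [-39,-671,614,-22,0,0,1],
    [-39,-671,614,-22,0,0,1],
    [-39,-671,614,-22,0,0,1],
    [-39,-671,614,-22,0,0,1],
    [-39,-671,614,-22,0,0,1],
    [-39,-671,614,-22,0,0,1]
  ]
}}

```text
t: 3.4
eef_pos: [506.3, -100.1, 264.0]
tool_rot: [0.226, 1.569, 0.229]
wrist_force: [0.8, 0.3, -0.4]
grip_width: 85.1
```

```bash
python3 - <<'E'
from mv import *
s,p,r=cur(); print(s["q"],p,r.as_matrix())
print(rel((562,-248,150),frame((0,0,-1),(0,1,0))))
E
```

```text
[-0.22  0.2   0.4   1.91 -0.09  1.04  1.8 ] [ 506.27 -100.08  263.97] [[ 0. -0.  1.]
 [ 0.  1.  0.]
 [-1.  0.  0.]]
(array([ 114. , -148.1,   55.2]), array([ 0.1,  0.1, -0. ]))
```

>>> {"method": "step_arm", "body": {
  "deltas": [
    [0,-60,20,0,0,0,1],
    [0,-120,45,0,0,0,1],
    [50,-148,55,0,0,0,1],
    [100,-148,55,0,0,0,1],
    [150,-148,55,0,0,0,1],
    [180,-148,55,0,0,0,1],
    [200,-148,55,0,0,0,1],
    [200,-148,55,0,0,0,1],
    [200,-148,55,0,0,0,1]
  ]
}}

```text
t: 4.53
eef_pos: [562.9, -248.4, 65.4]
tool_rot: [-0.138, 1.567, -0.136]
wrist_force: [0.5, -0.3, -0.3]
grip_width: 85.3
```

```bash
python3 - <<'E'
from mv import *
s,p,r=cur(); print(s["q"],p,s["wrist_force"])
print(rel((562,-248,3),frame((0,0,-1),(0,1,0))))
c=env.camera("side"); cv2.imwrite("pics/s3.png",cv2.resize(c["image"][300:480,220:460],(800,600)))
c=env.camera("top"); cv2.imwrite("pics/t3.png",cv2.resize(c["image"][180:330,420:620],(800,600)))
E
```

```text
[ 0.08  0.64  0.38  1.82 -0.33  0.74  2.21] [ 562.87 -248.36   65.36] [ 0.52 -0.3  -0.32]
(array([62.4,  0.4, -1.1]), array([0.1, 0.2, 0. ]))
```

View pics/s3.png

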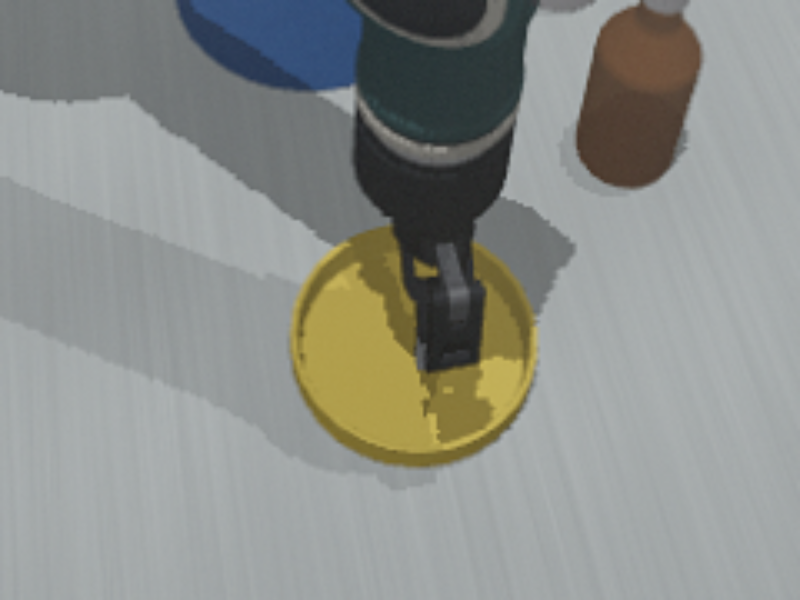

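View pics/t3.png

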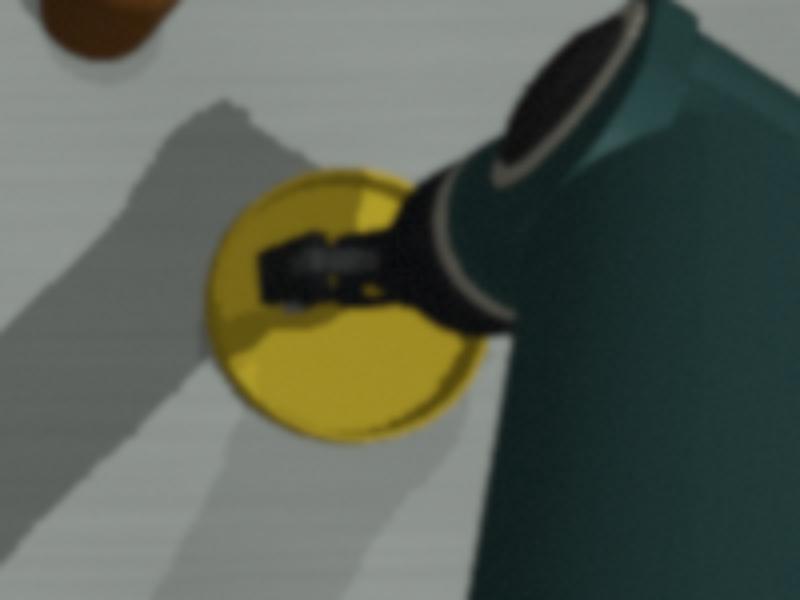

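>>> {"method": "step_arm", "body": {
  "deltas": [
    [20,0,-1,0,0,0,0.75],
    [40,0,-1,0,0,0,0.75],
    [52,0,-1,0,0,0,0.75],
    [60,0,-1,0,0,0,0.75],
    [62,0,-1,0,0,0,0.75],
    [62,0,-1,0,0,0,0.75],
    [62,0,-1,0,0,0,1],
    [62,0,-1,0,0,0,1],
    [62,0,-1,0,0,0,1]
  ]
}}

```text
t: 5.75
eef_pos: [562.4, -248.3, 3.9]
tool_rot: [-0.137, 1.566, -0.134]
wrist_force: [0.3, -0.1, 0.8]
grip_width: 85.2
```

```bash
python3 - <<'E'
from mv import *
s,p,r=cur(); print(s["q"],p,s["wrist_force"])
print(rel((549,36,3),frame((0,0,-1),(0,1,0))))
c=env.camera("side"); cv2.imwrite("pics/s4.png",cv2.resize(c["image"][300:480,220:460],(800,600)))
E
```

```text
[ 0.11  0.73  0.33  1.83 -0.38  0.64  2.25] [ 562.38 -248.33    3.9 ] [ 0.31 -0.06  0.82]
(array([  0.7, 284.4, -12.6]), array([0.2, 0.3, 0. ]))
```

View pics/s4.png

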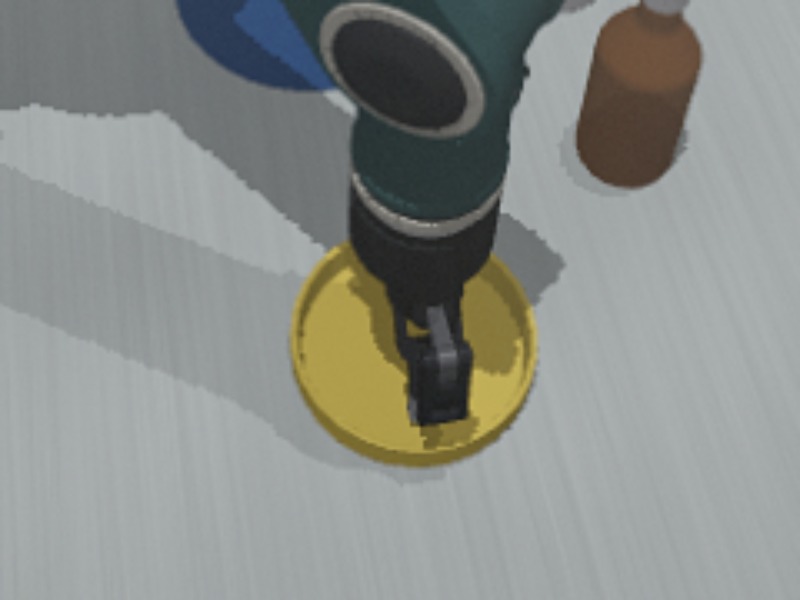

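>>> {"method": "step_arm", "body": {
  "deltas": [
    [1,8,0,0,0,0,1],
    [1,20,-1,0,0,0,1],
    [1,40,-2,0,0,0,1],
    [1,65,-3,0,0,0,1],
    [1,90,-4,0,0,0,1],
    [1,115,-5,0,0,0,1],
    [1,140,-6,0,0,0,1],
    [1,160,-7,0,0,0,1]
  ]
}}

```text
t: 6.8
eef_pos: [554.6, -86.0, 2.7]
tool_rot: [-0.034, 1.567, -0.029]
wrist_force: [0.0, -2.2, -0.0]
grip_width: 85.9
```

```bash
python3 - <<'E'
from mv import *
s,p,r=cur(); print(s["q"],p,s["wrist_force"])
print(rel((549,44,3),frame((0,0,-1),(0,1,0))))
c=env.camera("side"); cv2.imwrite("pics/s5.png",cv2.resize(c["image"][240:420,220:460],(800,600)))
E
```

```text
[-0.17  0.67  0.34  1.97 -0.4   0.56  2.01] [554.62 -86.     2.74] [ 0.01 -2.2  -0.03]
(array([ -0.3, 130. ,  -5.1]), array([0.2, 0.2, 0. ]))
```

View pics/s5.png

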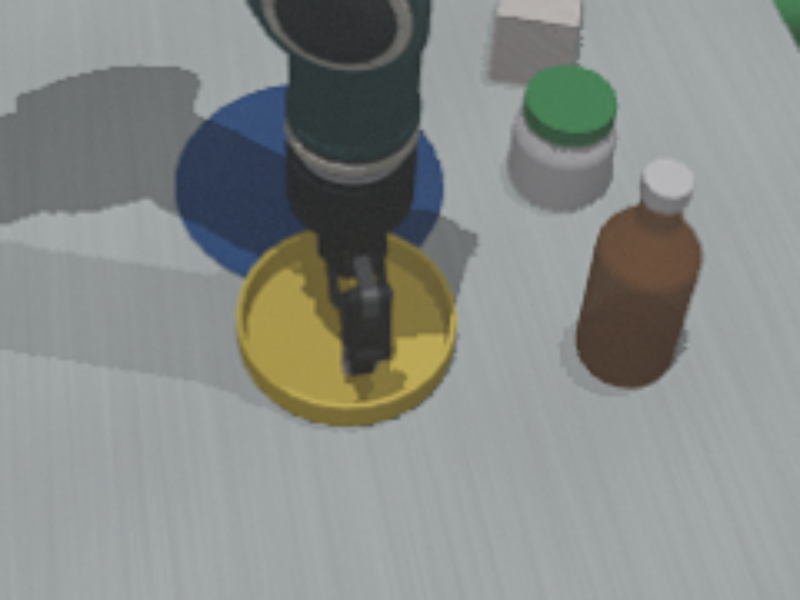

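>>> {"method": "step_arm", "body": {
  "deltas": [
    [0,12,0,0,0,0,1],
    [0,30,-1,0,0,0,1],
    [0,50,-2,0,0,0,1],
    [0,70,-3,0,0,0,1],
    [0,88,-4,0,0,0,1],
    [0,103,-4,0,0,0,1],
    [0,115,-5,0,0,0,1],
    [0,123,-5,0,0,0,1],
    [0,128,-5,0,0,0,1],
    [0,131,-5,0,0,0,1],
    [0,131,-5,0,0,0,1]
  ]
}}

```text
t: 8.22
eef_pos: [548.5, 48.4, 2.8]
tool_rot: [0.702, 1.567, 0.709]
wrist_force: [0.1, -0.7, 1.0]
grip_width: 85.4
```

```bash
cat > tray.py <<'E'
from mv import *
for n in ("side","top"):
    c=env.camera(n); 
    L=env.trace(n,"tray_center")
    if not L: continue
    b=max(L,key=lambda d:d["conf"]); ct=max(cv2.findContours(b["mask"].astype(np.uint8),cv2.RETR_EXTERNAL,cv2.CHAIN_APPROX_NONE)[0],key=len)[:,0]
    p=np.array([onz(c,u,v,13 )[:2] for u,v in ct]); print(n,b["conf"],"tray",p.min(0)/2+p.max(0)/2,p.max(0)-p.min(0))
    cv2.imwrite(f"pics/{n}_tray.png",cv2.resize(c["image"],(640,480)))
E
python3 tray.py; python3 - <<'E'
from mv import *
s,p,r=cur(); print(s["q"],p,s["wrist_force"])
E
```

```text
side 0.74 tray [545.84  43.1 ] [143.25 154.71]
top 0.31 tray [573.89 297.09] [134.38 101.89]
[-0.42  0.66  0.35  1.99 -0.41  0.55  1.79] [548.53  48.36   2.82] [ 0.12 -0.21  0.65]
```

View pics/side_tray.png

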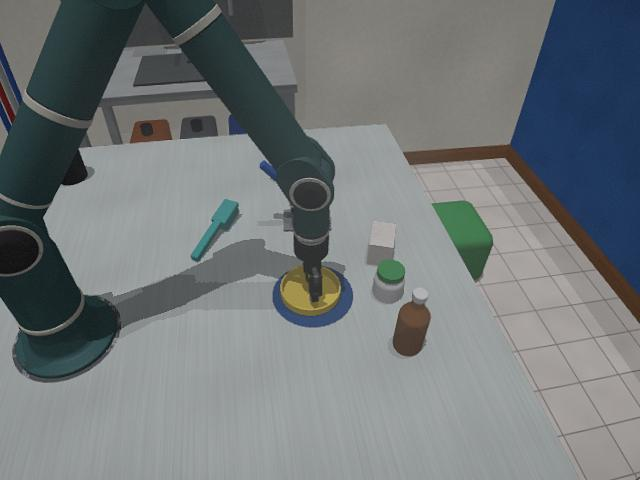

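Tray sits on the mark (310,291 vs. mark 313,296), within about 7 mm. Lifting out.

>>> {"method": "step_arm", "body": {
  "deltas": [
    [-15,-4,0,0,0,0,1],
    [-50,-4,0,0,0,0,1],
    [-105,-4,0,0,0,0,1],
    [-160,-4,0,0,0,0,1],
    [-215,-4,0,0,0,0,1],
    [-260,-4,0,0,0,0,1],
    [-280,-4,0,0,0,0,1],
    [-280,-4,0,0,0,0,1]
  ]
}}

```text
t: 9.43
eef_pos: [548.4, 43.3, 285.2]
tool_rot: [0.536, 1.562, 0.542]
wrist_force: [0.4, 0.5, -1.0]
grip_width: 85.3
```

```bash
python3 tray.py; cat > fk.py <<'E'
import json
from h import *
from scipy.optimize import least_squares
np.set_printoptions(precision=2,suppress=True)
D=[json.loads(l) for l in open("log.txt")]
def FK(q,g):
    # g: base yaw, d1, d3, d5, d7, offsets a3,a4(elbow),a6, toolyaw
    Rz=lambda a:R.from_euler("z",a); Ry=lambda a:R.from_euler("y",a)
    by,d1,d3,d5,d7,e1,e2,e3,ty=g[:9]; s1=g[9]
    r=Rz(by+s1*q[0]); p=np.array([0,0,d1])
    r=r*Ry(q[1]); r=r*Rz(g[10]*q[2]); p=p+r.apply([e1,0,d3])
    r=r*Ry(q[3]); p=p+r.apply([e2,0,0]); r=r*Rz(g[11]*q[4]); p=p+r.apply([0,0,d5])
    r=r*Ry(q[5]); p=p+r.apply([e3,0,0]); r=r*Rz(ty+g[12]*q[6]); p=p+r.apply([0,0,d7])
    return p,r*R.from_matrix([[0,0,1],[0,1,0],[1,0,0]] @ np.diag([1,1,-1.])) if False else r
# tool x = r z
def res(g,sg):
    G=list(g)+[0]*0
    G=list(g[:9])+list(sg); o=[]
    for q,p,a in D:
        pp,r=FK(q,G); m=R.from_euler("xyz",a).as_matrix(); M=r.as_matrix()
        o+=list(pp-np.array(p)); o+=list(300*(M[:,2]-m[:,0])); o+=list(300*(M[:,1]-m[:,1]))
    return np.array(o)
if __name__=="__main__":
    import itertools
    best=None
    for sg in itertools.product([1,-1],repeat=4):
      for ty in (0,np.pi/2,np.pi,-np.pi/2):
        x=least_squares(res,[0,330,400,400,250,0,0,0,ty],args=(sg,),loss="soft_l1")
        if best is None or x.cost<best[0]: best=(x.cost,x.x,sg); print(x.cost,x.x,sg)
    np.save("fk.npy",np.r_[best[1],best[2]]); print(len(D),np.abs(res(best[1],best[2]).reshape(-1,9)).max(1))
E
python3 -c "
from mv import *
s,p,r=cur();print(p)"; python3 fk.py; cat log.txt | tail -3
```

```text
side 0.61 tray [543.91  44.74] [143.3  155.91]
top 0.89 tray [534.85  93.16] [82.21 26.23]
[546.82  43.5  281.62]
Still running in the background as job /tmp/bash_jobs.1000/c5180bc81b7d (pid 846). You'll get a notice when it ends.
```

```bash
kill -- -$(cat /tmp/bash_jobs.1000/c5180bc81b7d/pid); sed -i 's/itertools.product(\[1,-1\],repeat=4)/[(-1,-1,a,b) for a in (1,-1) for b in (1,-1)]/; s/loss="soft_l1")/loss="soft_l1",f_scale=3,max_nfev=40)/' fk.py; export OMP_NUM_THREADS=1; time timeout 300 python3 fk.py; wc -l log.txt
```

```text
18308.68363755889 [  0.09 299.64 405.71 431.24 233.07  28.09 -18.3  -53.97  -2.14] (-1, -1, 1, 1)
16296.30686169669 [ -0.06  -0.54 507.44 460.82 -11.    14.56  -0.12 -12.49   3.99] (-1, -1, 1, 1)
16091.866393083972 [ -0.05   5.18 491.04 452.84   8.63  11.46 -21.16 -11.96  -2.28] (-1, -1, 1, 1)
13339.297790609458 [  0.09 294.7  406.58 429.92 229.39  26.86 -18.05 -55.29  14.45] (-1, -1, 1, -1)
9325.445188508282 [ -0.05 441.07 495.68 456.67 444.49  11.07 -18.29  -8.09   3.78] (-1, -1, -1, 1)
9322.410903352049 [  -0.05 1462.07  496.92  462.52 1458.56   10.6   -12.06   -5.48    3.78] (-1, -1, -1, 1)
42.33758869882968 [ -0.05 407.22 495.63 456.47 410.88  11.09 -18.49  -8.18   1.52] (-1, -1, -1, -1)
39.094392454609896 [  -0.05 1462.    496.92  462.52 1458.5    10.6   -12.06   -5.48    1.52] (-1, -1, -1, -1)
13 [0.67 0.67 0.67 4.21 4.21 2.37 2.37 1.46 1.46 1.17 1.17 2.35 4.94]
13 log.txt
real	0m25.557s
user	0m24.170s
sys	0m0.189s
```

```bash
cat > grasp.py <<'E'
from mv import *
b=np.load("brush.npy"); yaw=b[3]; h=np.array([np.cos(yaw),np.sin(yaw),0]); ly=np.array([-np.sin(yaw),np.cos(yaw),0]); Z=np.array([0,0,1.])
G=b[:3]
def tool(beta): 
    x=-np.sin(beta)*h-np.cos(beta)*Z; return x,frame(x,ly)
E
python3 - <<'E'
from grasp import *
x,fr=tool(np.radians(20)); print(G,x)
print(rel(G-100*x,fr))
E
```

```text
[509.39 306.06 142.64] [-0.34  0.04 -0.94]
(array([ 45.6, 258.2,  -1.7]), array([ 7.5, 20. ,  1.2]))
```

>>> {"method": "step_arm", "body": {
  "deltas": [
    [0,40,-1,2,4,0,1],
    [0,90,-1,4,10,1,1],
    [0,140,-1,6,16,1,1],
    [0,190,-2,7.5,20,1,1],
    [10,230,-2,7.5,20,1,1],
    [20,258,-2,7.5,20,1,1],
    [35,258,-2,7.5,20,1,1],
    [45,258,-2,7.5,20,1,1],
    [45,258,-2,7.5,20,1,1],
    [45,258,-2,7.5,20,1,1]
  ]
}}

```text
t: 10.88
eef_pos: [543.6, 300.5, 237.8]
tool_rot: [-3.133, 1.223, 3.024]
wrist_force: [0.9, 0.3, 0.6]
grip_width: 85.7
```

```bash
python3 - <<'E'
from grasp import *
s,p,r=cur(); print(s["q"],p)
x,fr=tool(np.radians(20)); print(rel(G-100*x,fr)); print(rel(G+21*x,fr))
for n,(x0,y0,w,hh) in (("side",(180,100,240,180)),("top",(100,150,240,180))):
    c=env.camera(n); im=cv2.resize(c["image"][y0:y0+hh,x0:x0+w],None,fx=2.5,fy=2.5,interpolation=cv2.INTER_CUBIC); cv2.imwrite(f"pics/{n}6.png",im)
E
```

```text
[-0.75  0.6   0.44  1.47 -0.4   1.45  1.22] [543.64 300.49 237.85]
(array([ 1.3,  1.3, -0. ]), array([-0.1,  0.1,  0.1]))
(array([122.3,   1.5,  -0.2]), array([-0.1,  0.1,  0.1]))
```

View pics/side6.png

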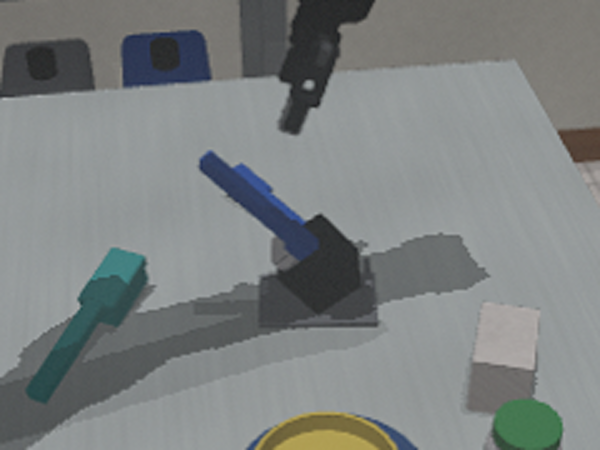

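View pics/top6.png

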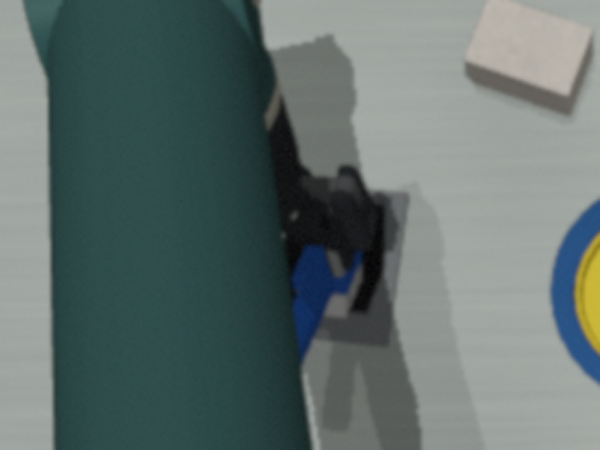

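>>> {"method": "step_arm", "body": {
  "deltas": [
    [25,1,0,0,0,0,1],
    [50,1,0,0,0,0,1],
    [70,1,0,0,0,0,1],
    [90,1,0,0,0,0,1],
    [105,1,0,0,0,0,1],
    [115,1,0,0,0,0,1],
    [121,1,0,0,0,0,1],
    [121,1,0,0,0,0,1],
    [121,1,0,0,0,0,1]
  ]
}}

```text
t: 12.1
eef_pos: [503.3, 307.0, 124.7]
tool_rot: [-3.136, 1.224, 3.021]
wrist_force: [0.1, -0.7, 0.7]
grip_width: 85.3
```

```bash
python3 - <<'E'
from grasp import *
s,p,r=cur(); print(s["q"],p,s["wrist_force"])
x,fr=tool(np.radians(20)); print(rel(G+21*x,fr))
for n,(x0,y0,w,hh) in (("side",(230,130,120,90)),("top",(160,210,120,90))):
    c=env.camera(n); im=cv2.resize(c["image"][y0:y0+hh,x0:x0+w],None,fx=5,fy=5,interpolation=cv2.INTER_CUBIC); cv2.imwrite(f"pics/{n}7.png",im)
E
timeout 300 python3 fk.py | tail -4
```

```text
[-0.77  0.67  0.4   1.64 -0.45  1.22  1.26] [503.29 306.97 124.72] [ 0.13 -0.7   0.68]
(array([ 2.1, -0.1, -0.3]), array([-0.1,  0.1,  0.1]))
169.7774907427561 [ -0.05 305.43 501.44 469.13 307.46   1.45 -15.12  -8.23   1.52] (-1, -1, -1, -1)
169.77749074178172 [ -0.05 305.43 501.44 469.13 307.46   1.45 -15.12  -8.23   1.52] (-1, -1, -1, -1)
19 [4.85 4.85 4.85 5.03 5.03 1.59 1.59 1.15 1.15 1.23 1.23 1.52 4.1  4.1
 5.01 5.01 5.01 4.99 4.99]
```

View pics/side7.png

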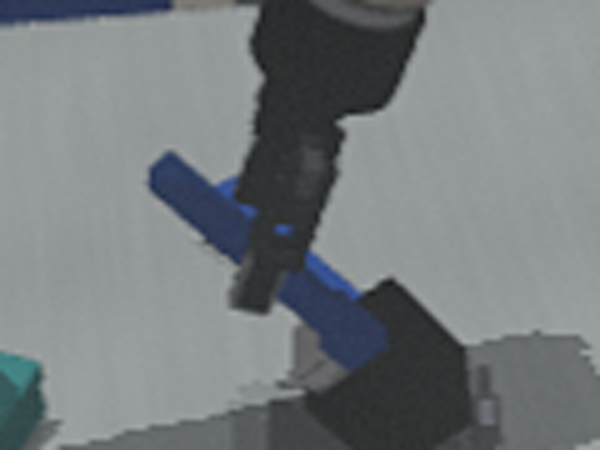

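View pics/top7.png

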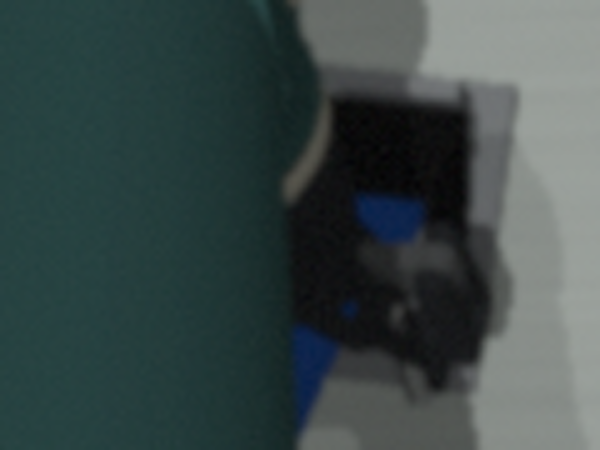

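>>> {"method": "step_arm", "body": {
  "deltas": [
    [1,0,0,0,0,0,-1],
    [1,0,0,0,0,0,-1],
    [1,0,0,0,0,0,-1],
    [1,0,0,0,0,0,-1],
    [1,0,0,0,0,0,-1],
    [1,0,0,0,0,0,-1],
    [1,0,0,0,0,0,-1],
    [1,0,0,0,0,0,-1]
  ],
  "force": 70
}}

```text
t: 13.2
eef_pos: [502.9, 307.1, 123.9]
tool_rot: [-3.137, 1.224, 3.021]
wrist_force: [-0.9, 0.4, 1.6]
grip_width: 21.1
```

```bash
cat > wr.py <<'E'
from grasp import *
s,p,r=cur(); print(s["q"],p,s["wrist_force"],s["grip_width"])
d=-0.643*h+0.766*Z
for k in (1,40,80): print(k,r.inv().apply(d*k))
E
python3 wr.py
```

```text
[-0.77  0.67  0.4   1.64 -0.45  1.22  1.26] [502.92 307.11 123.87] [-0.87  0.36  1.57] 21.13494045152515
1 [-0.5  -0.   -0.86]
40 [-20.08  -0.06 -34.6 ]
80 [-40.16  -0.13 -69.2 ]
```

>>> {"method": "step_arm", "body": {
  "deltas": [
    [-3,0,-5,0,0,0,-1],
    [-8,0,-14,0,0,0,-1],
    [-14,0,-25,0,0,0,-1],
    [-21,0,-36,0,0,0,-1],
    [-28,0,-48,0,0,0,-1],
    [-35,0,-60,0,0,0,-1],
    [-42,0,-72,0,0,0,-1],
    [-48,0,-83,0,0,0,-1],
    [-50,0,-87,0,0,0,-1],
    [-50,0,-87,0,0,0,-1]
  ],
  "force": 90
}}

```text
t: 14.45
eef_pos: [438.5, 315.5, 200.6]
tool_rot: [-3.137, 1.224, 3.02]
wrist_force: [0.3, 0.1, -1.9]
grip_width: 20.9
```

```bash
python3 wr.py; python3 - <<'E'
from mv import *
for n,(x0,y0,w,hh) in (("side",(180,90,200,150)),("top",(120,190,160,120))):
    c=env.camera(n); im=cv2.resize(c["image"][y0:y0+hh,x0:x0+w],(600,450),interpolation=cv2.INTER_CUBIC); cv2.imwrite(f"pics/{n}8.png",im)
E
```

```text
[-0.87  0.49  0.41  1.74 -0.4   1.27  1.15] [438.52 315.47 200.64] [ 0.27  0.14 -1.91] 20.923136984075008
1 [-0.5  -0.   -0.86]
40 [-20.09  -0.05 -34.59]
80 [-40.18  -0.1  -69.19]
```

View pics/side8.png

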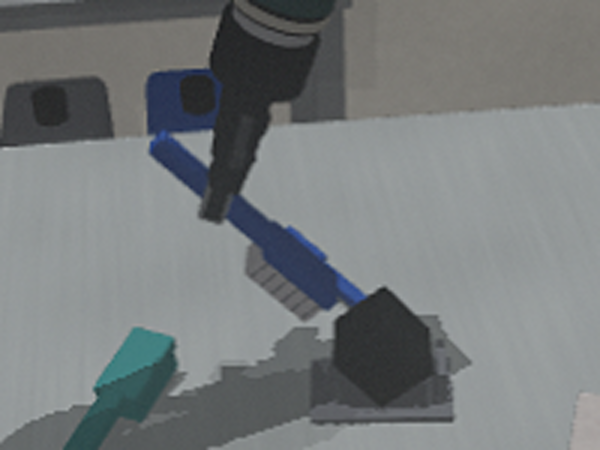

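```bash
cat > fin.py <<'E'
from mv import *
def fin(tray,phi,tilt,zb,e=0,off=20,lat=0):
    h=np.array([np.cos(phi),np.sin(phi),0]);l=np.array([-np.sin(phi),np.cos(phi),0]);Z=np.array([0,0,1.])
    x=np.sin(tilt)*h-np.cos(tilt)*Z
    grip=np.array([tray[0],tray[1],zb+31])-100*h
    return grip+off*x-e*h-lat*l,frame(x,l)
E
python3 - <<'E'
from fin import *
p,fr=fin((546,42),np.radians(-45),np.radians(28.5),135)
print(p,rel((440,300,290),fr),rel(p,fr))
E
```

```text
[482.04 105.96 148.42] (array([-85.6, -15.1, -27.5]), array([ 38.8, -46.5,  -2.8])) (array([  25.5, -202.1,   82.8]), array([ 38.8, -46.5,  -2.8]))
```

>>> {"method": "step_arm", "body": {
  "deltas": [
    [-20,-2,-7,0,0,0,-1],
    [-45,-6,-14,3,-4,0,-1],
    [-65,-10,-20,8,-10,-1,-1],
    [-80,-15,-27,14,-17,-1,-1],
    [-86,-15,-27,20,-24,-1.5,-1],
    [-86,-15,-27,26,-31,-2,-1],
    [-86,-15,-27,32,-38,-2,-1],
    [-86,-15,-27,36,-43,-3,-1],
    [-86,-15,-27,39,-46.5,-3,-1],
    [-86,-15,-27,39,-46.5,-3,-1],
    [-86,-15,-27,39,-46.5,-3,-1]
  ]
}}

```text
t: 15.92
eef_pos: [441.2, 299.7, 291.0]
tool_rot: [-0.004, 1.074, -0.793]
wrist_force: [0.5, 0.5, -1.0]
grip_width: 20.6
```

```bash
python3 - <<'E'
from fin import *
s,p,r=cur(); print(s["q"],p,s["wrist_force"],s["grip_width"])
p,fr=fin((546,42),np.radians(-45),np.radians(28.5),135)
print(rel(p,fr))
for n in ("side","top"):
    c=env.camera(n); cv2.imwrite(f"pics/{n}9.png",c["image"])
E
```

```text
[-1.47  0.26  0.62  1.91  0.39  1.1  -0.27] [441.15 299.65 290.97] [ 0.52  0.47 -0.95] 20.63206702036897
(array([ 204.8, -107. ,   78.1]), array([-0.2, -0. ,  0.2]))
```

View pics/side9.png

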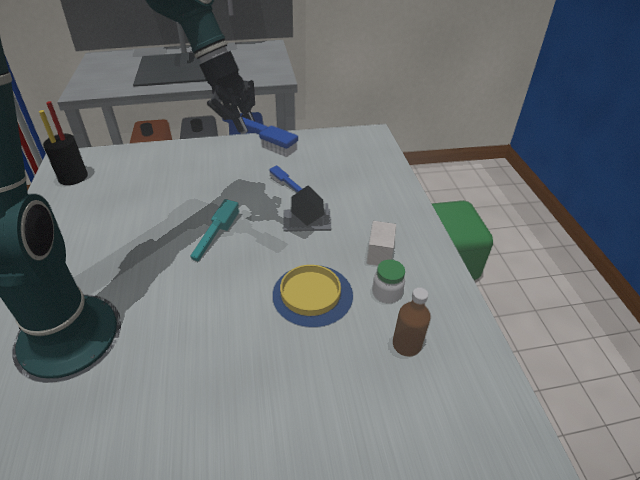

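View pics/top9.png

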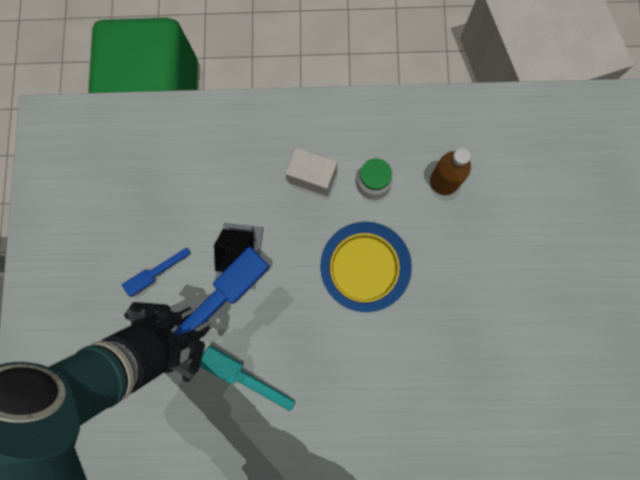

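```bash
python3 tray.py; python3 - <<'E'
from fin import *
s,p,r=cur()
p,fr=fin((547,41),np.radians(-45),np.radians(28.5),185)
print(rel(p,fr))
E
```

```text
side 0.59 tray [544.18  44.41] [140.58 157.32]
top 0.55 tray [544.79  37.89] [139.74 140.78]
(array([ 161.3, -106.9,  103.4]), array([-0.2,  0. ,  0.2]))
```

>>> {"method": "step_arm", "body": {
  "deltas": [
    [0,-15,25,0,0,0,-1],
    [20,-40,50,0,0,0,-1],
    [55,-60,75,0,0,0,-1],
    [90,-80,90,0,0,0,-1],
    [125,-95,100,0,0,0,-1],
    [150,-107,103,0,0,0,-1],
    [161,-107,103,0,0,0,-1],
    [161,-107,103,0,0,0,-1],
    [161,-107,103,0,0,0,-1]
  ]
}}

```text
t: 17.35
eef_pos: [483.3, 106.5, 199.1]
tool_rot: [-0.002, 1.073, -0.79]
wrist_force: [0.1, 0.7, -0.8]
grip_width: 20.8
```

```bash
python3 - <<'E'
from fin import *
s,p,r=cur(); print(s["q"],p,s["wrist_force"],s["grip_width"])
p,fr=fin((545,40),np.radians(-45),np.radians(28.5),130)
print(rel(p,fr))
for n in ("side","top"):
    c=env.camera(n); cv2.imwrite(f"pics/{n}10.png",c["image"]); 
    im=cv2.resize(c["image"][170:320,240:440],(800,600),interpolation=cv2.INTER_CUBIC); cv2.imwrite(f"pics/{n}10z.png",im)
    for t in ("brush_head","brush_bristles"): print(n,t,[(round(d["conf"],2),np.round(d["rect"],1).tolist()) for d in env.look_for(n,t)])
E
```

```text
[-1.25  0.23  0.75  2.21  0.52  0.69 -0.13] [483.27 106.47 199.09] [ 0.1   0.68 -0.82] 20.7822443775544
(array([ 49. ,  -3.3, -26.4]), array([-0.1,  0. ,  0.1]))
side brush_head [(0.71, [291.2, 181.1, 14.2, 14.3]), (0.58, [301.7, 221.3, 64.2, 49.0]), (0.58, [307.5, 292.1, 62.3, 51.5]), (0.56, [215.8, 230.8, 48.1, 64.9])]
side brush_bristles [(0.84, [300.1, 222.1, 63.0, 51.9]), (0.68, [213.8, 227.7, 46.7, 63.6]), (0.53, [291.3, 178.6, 16.8, 18.7])]
top brush_head [(0.96, [157.8, 273.6, 73.5, 50.8]), (0.87, [353.8, 267.4, 78.6, 76.8]), (0.63, [286.6, 402.9, 14.6, 14.5])]
top brush_bristles [(0.8, [353.0, 267.0, 76.0, 80.3]), (0.71, [156.4, 274.2, 64.9, 50.8]), (0.51, [284.9, 401.1, 15.1, 11.3])]
```

View pics/side10z.png

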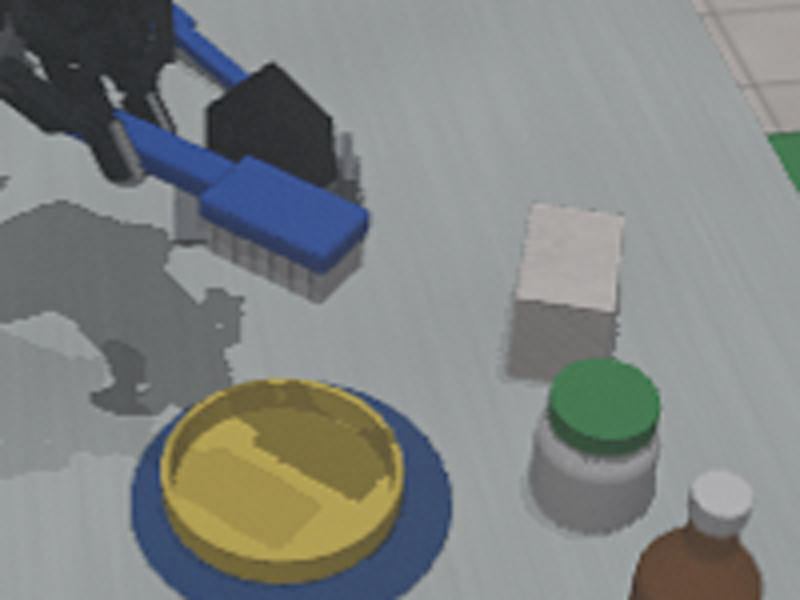

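View pics/top10z.png

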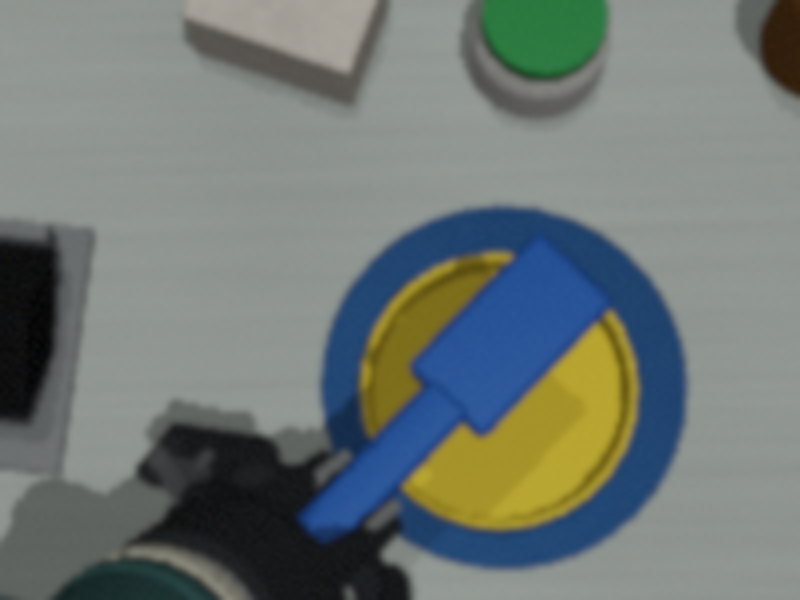

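```bash
cat > hd.py <<'E'
from mv import *
import sys
def head(top,side,f):
    T=env.camera("top");S=env.camera("side")
    P=[]
    for a,b in zip(top,side):
        p,e=tri(ray(T,*f(a)),ray(S,*f(b))); P.append(p); print(p,e)
    P=np.array(P); c=P.mean(0); fw=(P[0]+P[1]-P[2]-P[3])/2; l=(P[0]+P[3]-P[1]-P[2])/2
    print("len",np.linalg.norm(fw),np.linalg.norm(l)); n=np.cross(fw,l); n/=np.linalg.norm(n)
    print("top centre",c,"normal",n,"tilt deg",np.degrees(np.arccos(n[2])),"heading",np.degrees(np.arctan2(fw[1],fw[0])),"pitch",np.degrees(np.arcsin(fw[2]/np.linalg.norm(fw)))); print("bristles", c-n*39)
E
python3 - <<'E'
from hd import *
head([(540,237),(610,300),(487,435),(413,370)],[(368,212),(320,272),(200,208),(250,157)],lambda a:(240+a[0]/4-.4,170+a[1]/4-.4))
E
```

```text
[585.71  29.32 224.59] [np.float64(0.680987040414951), np.float64(0.6809870404150503)]
[558.39   0.42 214.33] [np.float64(1.2999721983970183), np.float64(1.2999721983968202)]
[504.06  52.99 217.78] [np.float64(0.15610330017551224), np.float64(0.15610330017540466)]
[532.47  82.86 223.26] [np.float64(1.7818593123241377), np.float64(1.781859312324501)]
len 75.5524956056073 41.248619956678965
top centre [545.16  41.4  219.99] normal [-0.12 -0.15  0.98] tilt deg 11.009183380535804 heading -44.606734977850024 pitch -0.8048477947390953
bristles [549.99  47.06 181.71]
```

>>> {"method": "step_arm", "body": {
  "deltas": [
    [12,-1,-7,0,0,0,-1],
    [24,-2,-13,0,0,0,-1],
    [36,-2,-19,0,0,0,-1],
    [44,-3,-24,0,0,0,-1],
    [48,-3,-26,0,0,0,-1],
    [48,-3,-26,0,0,0,-1],
    [48,-3,-26,0,0,0,-1]
  ]
}}

```text
t: 18.62
eef_pos: [480.8, 103.4, 144.3]
tool_rot: [-0.003, 1.073, -0.792]
wrist_force: [-1.3, 0.5, -0.6]
grip_width: 20.7
```

```bash
python3 - <<'E'
from fin import *
s,p,r=cur(); print(s["q"],p,s["wrist_force"],s["grip_width"],s["joint_velocities"],r.as_matrix())
for n,(x0,y0) in (("side",(230,190)),("top",(280,210))):
    c=env.camera(n)
    im=cv2.resize(c["image"][y0:y0+120,x0:x0+160],(800,600),interpolation=cv2.INTER_CUBIC); cv2.imwrite(f"pics/{n}11z.png",im)
E
```

```text
[-1.21  0.36  0.73  2.26  0.49  0.54 -0.16] [480.78 103.36 144.33] [-1.32  0.53 -0.57] 20.66708238462558 [-0. -0.  0.  0.  0.  0.  0.] [[ 0.34  0.71  0.62]
 [-0.34  0.7  -0.62]
 [-0.88 -0.    0.48]]
```

View pics/side11z.png

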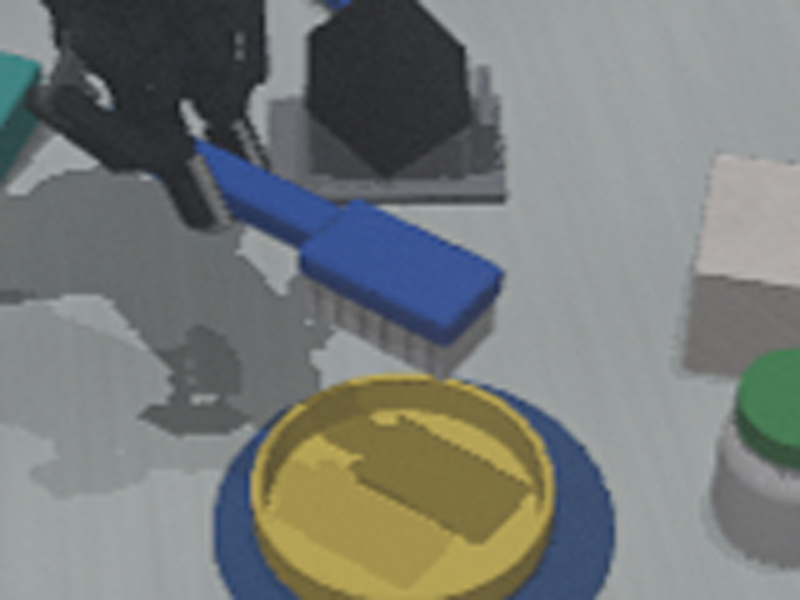

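View pics/top11z.png

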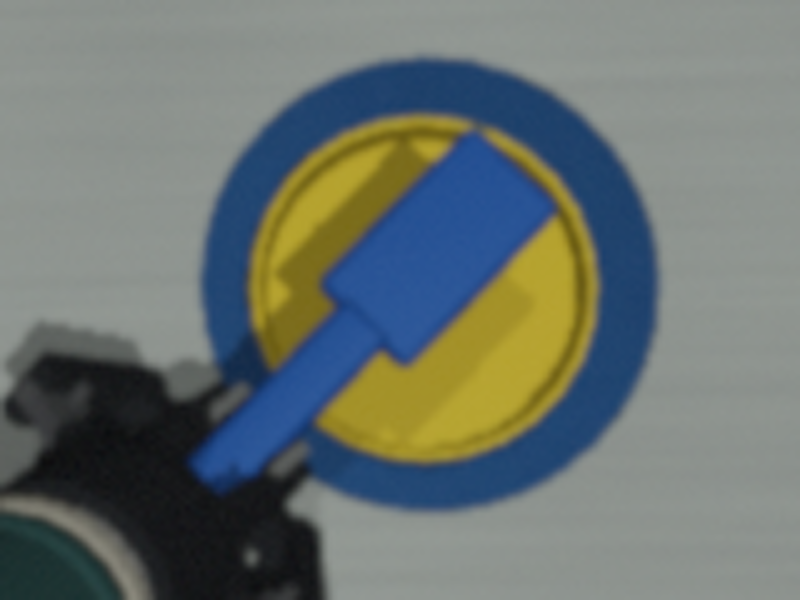

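```bash
python3 - <<'E'
from hd import *
T=env.camera("top");S=env.camera("side")
top=[(475,130),(557,210),(405,362),(325,287)];side=[(502,270),(445,330),(301,254),(353,200)]
P=[]
for a,b in zip(top,side):
    p,e=tri(ray(T,280+a[0]/5-.4,210+a[1]/5-.4),ray(S,230+b[0]/5-.4,190+b[1]/5-.4));P.append(p);print(p,e[0])
from scipy.optimize import least_squares
obs=[(T,np.array([280+a[0]/5-.4,210+a[1]/5-.4]),k) for a,k in zip(top,((40,22,8),(40,-22,8),(-40,-22,8),(-40,22,8)))]+[(S,np.array([230+a[0]/5-.4,190+a[1]/5-.4]),k) for a,k in zip(side,((40,22,8),(40,-22,8),(-40,-22,8),(-40,22,8)))]
def f(p): 
    M=R.from_euler("ZYX",p[3:6])
    return np.concatenate([proj(c,p[:3]+M.apply(np.array(k,float)))-uv for c,uv,k in obs])
r=least_squares(f,[546,42,160,-.8,0,0],x_scale=[10,10,10,.1,.1,.1]); M=R.from_euler("ZYX",r.x[3:])
print("head",r.x[:3],"ypr",np.degrees(r.x[3:]),"tilt",np.degrees(np.arccos(M.as_matrix()[2,2])),"bristles",r.x[:3]+M.apply([0,0,-31]),"rms",np.sqrt(np.mean(r.fun**2)))
E
python3 tray.py
```

```text
[583.8   25.97 169.82] 0.5497945210442511
[555.13  -2.1  166.69] 0.3426876365840704
[502.77  52.38 166.06] 0.415741312055466
[529.    79.74 168.91] 0.22765842365525052
head [542.67  38.9  159.28] ypr [-45.32  -1.41  -1.91] tilt 2.3731248581814226 bristles [542.47  37.63 128.3 ] rms 1.0747791529244954
side 0.89 tray [545.2   44.39] [141.97 156.6 ]
top 0.69 tray [541.2   24.16] [132.75 113.17]
```

```bash
python3 - <<'E'
from bench import env
print(env.hand_in()); s=env.get_state(); print(s["t"],s["grip_width"],s["eef_pos"])
E
```

```text
the job is handed in; nothing more can be done
None
the job is handed in; nothing more can be done
```

I handed the job in at about 19 s with the brush held level over the tray. My last checks were within every limit, though the hand-in reports no verdict.

**What I did**
- **Tray:** I slid it along the worktop with the open fingers inside its rim until it stood on the blue mark.
- **Brush:** I then gripped the brush at mid-handle and drew it out along the holder's slope. I turned it level and held it over the tray.

**Last checks before hand-in**

| Item | Measured | Limit |
|---|---|---|
| Tray centre to mark centre | about 5 mm; tray (545, 40), mark (549, 36) mm | 30 mm |
| Bristles to tray centre, seen from above | about 4 mm | 40 mm |
| Bristles' lower end above worktop | 128 mm, about 102 mm above the tray rim | 75 to 250 mm |
| Brush tilt | about 2.4° | 17° |

The arm was still and the grip opening stayed at 20.7 mm. The bottle, tub and carton look unmoved in the last views that show them.

**Checks that disagreed**
- **Brush tilt:** at the higher pose, an earlier estimate gave about 11° of sideways tilt. I took it as corner-picking noise, and the later fit in both cameras gave 2.4°.
- **Tray position:** the last top-camera reading was off because the brush partly covered the tray. I relied on the side camera and an earlier unobstructed top view, which differed by about 6 mm.

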